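# Weigh the sample bar, lay it in its sample case and snap the lid shut

## Robot

A 6-joint arm with a two-finger parallel gripper is mounted at the origin on the work surface. World frame = base frame: x ahead of the robot, y to its left, z up, the work surface at z = 0. Lengths are in m, angles in rad, forces in N, time in s.
With the tool pointing down it reaches from about 0.35 to 0.85 m from the base axis. Payload 8.1 kg.
Tool frame: the origin (TCP) lies on the mounting face of the last link; the fingertips stand 186 mm ahead of it and the grasp point (between the pads) lies 167 mm ahead of it; z points along the fingers, y is the line along which they close (so a half turn about z gives the same grasp; the last joint's range is limited). The gripper opens to 93 mm and grips with 3 to 60 N. Pads are 15 mm wide; open, the fingers measure 128 mm over their backs; the gripper's body (75 mm by 188 mm) begins 65 mm behind the grasp point.
Start: joints at [-1.223, 0.13, 1.488, -0, 1.523, -0.085], TCP at [0.252, -0.545, 0.405] pointing down, gripper open.
Joint ranges: [-2.96, 2.96], [-0.89, 2.26], [0.02, 2.5], [-1.34, 4.48], [0, 2.73], [-2.66, 2.66]. Speed limits (rad/s): [2.39, 2.39, 2.79, 3.14, 3.14, 3.14].

## Interface

Orientations are given as a rotation vector (axis times angle).
In Python, from plant import * gives the robot as it stands. The module is installed in compiled form; this text tells all that it offers.
- The arm moves only by the tool arm_command, never from a script. Its argument "increments" is a list of rows, each a list of 6 numbers: the shift along the tool's x, y, z in units of 0.2 m (1.0 is 0.2 m), then the turn, a rotation vector about the tool's x, y, z in units of pi rad (1.0 is pi rad). A call has exactly 5 rows; each row is the pose to reach, as a shift and turn from the pose commanded when the call began, along the tool's axes at that moment, turning the shorter way round; what a row does not reach only later rows make up. A row lasts 1/8 s, in which the tool goes at most 62.5 mm and 10.7 degrees, less where a joint would pass 70% of its speed; a pose out of reach is approached as far as the arm can. A call with a number of a shift or a turn outside -1 to 1 is refused whole. A call with a gripper value outside its range is refused whole. "fingers" is the closure, from -1 (fully open) to 1 (shut), set as the call begins (left out, the last holds). The fingers move at their own pace and stop on an object; "force" is the grip in N (left out, the last holds). Time passes only in rows, so rows that repeat a pose let the fingers close, or fill a call up. It gives the time, the measured TCP pose, the force, the opening and the grip force at its end, in the units of the state.
- read_state(): the state, without advancing time (a new reading comes with each control period).
- read_camera(name): name is "scene" or "top" or "wrist"; returns a dict with "image" (480x640x3 uint8, red, green, blue), "fx", "fy", "cx", "cy" (pixels), "T" (4x4, takes a point from camera to world coordinates). Camera axes: x right, y down, z forward; pixel columns grow to the right and rows downward; lengths in m; the calibration is good to about 2 mm. A picture is of the moment at which its call begins. There is no depth.
- close_job(): hands the job in; it is judged then, once.
The state is a dict: "t": time; "q": joint angles; "dq": joint speeds; "joint_torque": joint torques, N m; "tool_pos": TCP position; "orientation": TCP orientation; "force": force on the tool from outside, world axes, zero at the start; "wrist_torque": the same for the moment, N m; "opening": finger opening in m; "gripper_force": force on a finger pad.
Only numpy, scipy, OpenCV 4.12 (cv2) and the standard library are available. Lean on these libraries where they do the work, as an engineer would, in place of code of your own. Each camera call takes 0.05 s, during which the arm holds its last target. There are 200 camera calls.

## Task

Take the green-striped bar out of the row on the wooden tray and set it flat on the pan of the check scale, letting go of it for about a second. Then take it again and lay it flat in the cradle between the two ribs of the open blue sample case, and press the clear lid down by its orange lip until it snaps fully shut. Set the bar down rather than dropping it, and leave the other bars on the tray where they stand.

Things in the scene. Friction and masses are not known exactly. Their poses are not given: they have to be found in the camera images.
- sample_bar: the sample bar: hard white confectionery bar, 58 (its x) x 26 (its y) x 28 mm high, about 45 g, green layer round it and green stripe along its top; origin at the centre of its underside. It lies in a row of five bars at 35 mm pitch: the 9 mm gaps between their long sides are too narrow for a finger, their ends (+x and -x faces) are free
- bar1: one of the four other bars in the row: same size, orange layer and orange top stripe; origin at the centre of its underside, x along its length
- bar2: one of the four other bars in the row: same size, orange layer and orange top stripe; origin at the centre of its underside, x along its length
- bar3: one of the four other bars in the row: same size, orange layer and orange top stripe; origin at the centre of its underside, x along its length
- bar4: one of the four other bars in the row: same size, orange layer and orange top stripe; origin at the centre of its underside, x along its length
- tray: wooden tray, fixed: board 170 (x) x 222 (y) mm, its top 12 mm above the origin (centre of the underside); rails 18 mm wide along its +y and -y edges, tops 34 mm above the origin; open at its x ends. The bars lie along its x, the row runs along its y, the outer bars are 9 mm from the rails
- pan (a point): centre of the top face of the check scale's round steel pan, 132 mm in diameter, 42 mm above the table, z up; it does not sink. The white scale body, 170 (x) x 160 (y) x 32 mm, is fixed and centred 12 mm to -x of this point, with a display on its -x face. Nothing on it is higher than the pan
- case: blue open-topped sample case, fixed: 76 (x) x 130 (y) x 50 mm high outside, walls and floor 5 mm (inside 66 x 120 x 45 mm deep); origin at the centre of its underside, x towards the hinge side, y along the hinge, z up. A small sprung steel catch sits at the middle of its -x face, just below the rim
- cradle (a point): centre of the case's inner floor, axes as the case's. Two white ribs run along x on the floor, 6 mm high, 4 mm thick, inner faces at y = +17 and -17 mm: the bar lies between them, its length along x (4 mm play on every side). The ends of the bar are then walled in; beside the ribs there is room for fingers
- lid_hinge (a point): point on the lid's hinge axis, at the middle of the case's +x rim: +38 mm in x and +45.5 mm in z from cradle; its axes turn with the lid
- lid (a joint): opening angle of the clear lid, rad: 0 shut, 2.4 fully open; starts at 1.9 to 2.25 (leaning back, away from the case). Lid 76 x 130 x 5 mm, 0.12 kg, stays at any angle by hinge friction. A white pad under its middle, 13 mm thick, just clears a bar in the cradle. The catch holds the lid up at about 0.1 rad until some 10 N at the lip snaps it past, then keeps it shut
- lid_lip (a point): centre of the upper (outer) face of the orange lip at the middle of the lid's free edge, where to press: 83 mm from the hinge axis, 50.5 mm above the inner floor when shut. The lip is 44 mm along y and ends 96 mm from the hinge axis (20 mm beyond the case's -x face); axes turn with the lid: -x from hinge to lip, z out of the outer face
There are look-alikes about, which are no part of the job. Leave any pink look-alike of the part that bears pan alone. What is shaped like the sample_bar but pink is not meant.

How it is judged:
On the way, in this order (a step that is already met when the one before it is completed fails the run):
1. the sample bar lies flat on the scale's pan (its centre within 45 mm of the pan's centre), let go of and at rest for 0.5 s (horizontal distance between sample_bar and pan below 0.045 m and z of sample_bar in the frame of pan between -0.004 and 0.004 m and angle between sample_bar's own z axis and vertical below 0.08 rad and contact force between the fingers and sample_bar below 0.1 N and linear speed of sample_bar below 0.02 m/s), for 0.5 s.
2. the sample bar lies flat in the case's cradle between the ribs, let go of and at rest (x of sample_bar in the frame of cradle between -0.01 and 0.01 m and y of sample_bar in the frame of cradle between -0.008 and 0.008 m and z of sample_bar in the frame of cradle between -0.003 and 0.003 m and angle between sample_bar's own z axis and vertical below 0.08 rad and angle between the x axis of sample_bar and the x axis of cradle, either way round below 0.25 rad and contact force between the fingers and sample_bar below 0.1 N and linear speed of sample_bar below 0.02 m/s), for 0.2 s.
At the end, for the whole second after the job is handed in: the lid is snapped shut (joint below 0.035 rad), the sample bar lies flat in the cradle between the ribs (within 10 mm lengthwise, 8 mm across, 3 mm in height and 0.25 rad of the cradle's centre and axis), released and at rest, and each other bar is within 15 mm of where it started (all of step 2 and value of joint lid below 0.035 rad and distance of each of bar1, bar2, bar3, bar4 from where it was at the start of the episode below 0.015 m); the robot touches nothing.
It fails at once if another bar is moved by more than 15 mm (distance of any of bar1, bar2, bar3, bar4 from where it was at the start of the episode above 0.015 m).
It fails at once if the sample bar is dropped (it moves faster than 0.5 m/s out of the fingers, as after a fall of 13 mm) (linear speed of sample_bar above 0.5 m/s and contact force between the fingers and sample_bar below 0.1 N).
It also fails if it takes over 67 s, if anything falls off the work surface, if the arm or the gripper's body presses on something with over 40 N, if the wrist force passes 120 N, or if a joint passes its speed limit or range.

## Working session

There is one attempt and no reset: what is moved stays moved. The work goes in short steps, Python scripts to look and compute and a tool call to move; the robot and the scene stay as the last step left them, time stands still between calls to the robot, and variables do not carry over. Pictures are saved under pics/ and viewed, at most 10 in all, crops included, and the job is handed in when it is done.

Besides the shell and the picture viewer there is one more tool, called after ">>>" as a command line: name --pt "numbers of a row" for each row, then --argument value for the rest. arm_command: Moves the arm, as the interface text tells. Shifts and turns lie within -1 to 1; 1 stands for 0.2 m of shift or pi rad of turn. Its arguments: {"type":"object","properties":{"increments":{"type":"array","items":{"type":"array","items":{"type":"number","minimum":-1,"maximum":1}}},"fingers":{"type":"number"},"force":{"type":"number"}},"required":["increments"]}

```bash
mkdir -p pics
cat > h.py <<'E'
from plant import *
import numpy as np, cv2
from scipy.spatial.transform import Rotation as R
def snap(n,f):
    c=read_camera(n); cv2.imwrite('pics/'+f,c['image'][:,:,::-1]); np.savez(f'pics/{f}.npz',**{k:c[k] for k in c}); return c
def ray(c,u,v,z):
    d=c['T'][:3,:3]@np.array([(u-c['cx'])/c['fx'],(v-c['cy'])/c['fy'],1.]); o=c['T'][:3,3]
    return o+d*(z-o[2])/d[2]
def proj(c,p):
    q=np.linalg.inv(c['T'])@np.append(p,1); return c['fx']*q[0]/q[2]+c['cx'],c['fy']*q[1]/q[2]+c['cy']
E
python3 - <<'E'
from h import *
for n in ('top','scene'):
    c=snap(n,n+'0.png'); print(n,c['fx'],c['fy'],c['cx'],c['cy'],c['T'].round(3).tolist())
print(read_state())
E
```

```text
top 521.2266982415188 521.2266982415188 319.67776567851496 234.82947549220438 [[0.004, -0.987, 0.163, 0.147], [-1.0, 0.0, 0.027, 0.027], [-0.027, -0.163, -0.986, 1.409], [0.0, 0.0, 0.0, 1.0]]
scene 616.782956394174 616.782956394174 312.5234554406546 241.92240684614796 [[0.014, 0.852, -0.523, 1.05], [1.0, -0.014, 0.003, 0.033], [-0.005, -0.523, -0.853, 1.161], [0.0, 0.0, 0.0, 1.0]]
{'t': 0.1, 'q': array([-1.22338439e+00,  1.31102797e-01,  1.48916814e+00, -2.52177737e-05,
        1.52297716e+00, -8.53632856e-02]), 'dq': array([ 1.94935557e-03, -3.14694628e-03, -1.97052677e-03,  8.20378715e-05,
        1.00613667e-03, -2.64309484e-05]), 'joint_torque': array([ 1.91504070e-03, -5.61339390e+01, -4.93094766e+01,  7.71362381e-02,
        2.90601369e-02, -6.38388269e-05]), 'tool_pos': array([ 0.25160263, -0.54447794,  0.40378306]), 'orientation': array([-3.06672866e+00, -6.74159214e-01,  3.78765266e-04]), 'force': array([ 0.25844951,  0.43520853, -0.33550034]), 'wrist_torque': array([-0.02735731,  0.01868802,  0.00525044]), 'gripper_force': 0.0, 'opening': 0.09305415245934281}
```

View pics/top0.png

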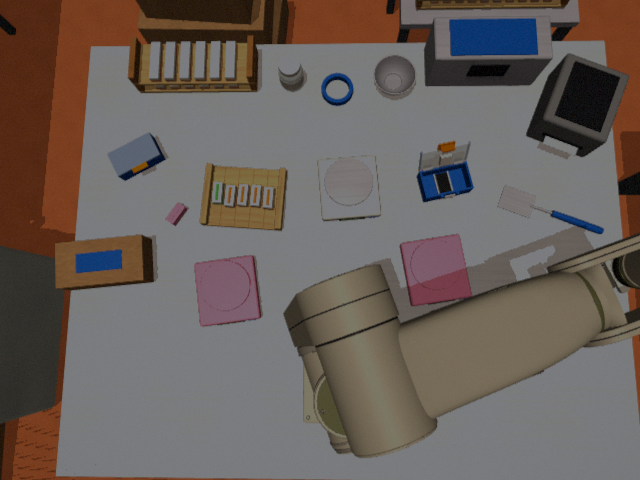

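View pics/scene0.png

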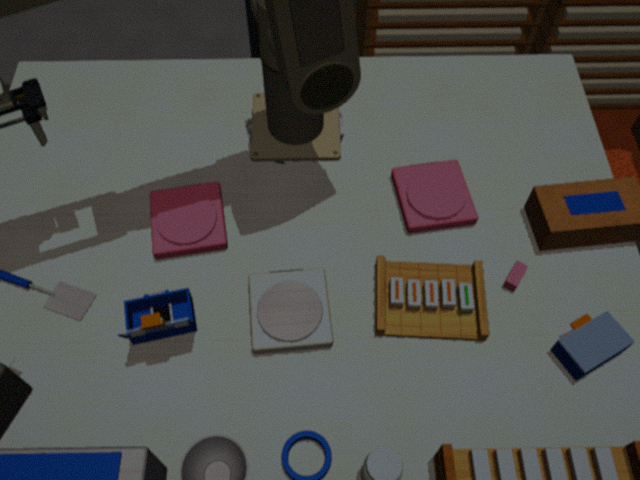

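The top view shows the green bar at (217,192), at the left end of the row. The white pan is at (348,181) and the case at (445,183), with the lid leaning away and its lip at (447,147). I'll enlarge these areas.

Run:
```python
from h import *
t=cv2.imread('pics/top0.png');s=cv2.imread('pics/scene0.png')
def cr(i,x,y,w,h,k):
    return cv2.resize(np.clip(i[y:y+h,x:x+w]*1.5,0,255).astype('uint8'),None,fx=k,fy=k,interpolation=cv2.INTER_CUBIC)
a=np.hstack([cr(t,200,160,100,75,4),cr(t,405,135,100,75,4)])
b=np.hstack([cr(s,370,250,130,97.5.__int__(),400/130)[:298],cr(s,110,270,130,97,400/130)[:298]])
cv2.imwrite('pics/crop.png',np.vstack([a,b]))
c=dict(np.load('pics/top0.png.npz'))
for n,u,v,z in [('bar',217,192,.04),('pan',348,181,.042),('case',445,183,.05)]: print(n,ray(c,u,v,z))
# green stripe/bar and orange stripe centroids in both
for f in('top0','scene0'):
    c=dict(np.load(f'pics/{f}.png.npz')); hsv=cv2.cvtColor(c['image'],cv2.COLOR_RGB2HSV)
    for nm,lo,hi in(('g',(45,80,60),(80,255,255)),('o',(0,120,90),(16,255,255))):
        n,l,st,ce=cv2.connectedComponentsWithStats(cv2.inRange(hsv,lo,hi))
        for i in range(1,n):
            w=ray(c,*ce[i],.04)
            if 6<st[i,4]<300 and .3<w[0]<.75 and -.35<w[1]<.4: print(f,nm,st[i],ce[i].round(1),w.round(4))
```

```text
bar [0.49168628 0.343688   0.04      ]
pan [ 0.52074052 -0.01150022  0.042     ]
case [ 0.51219095 -0.26986018  0.05      ]
top0 g [215 184   4  16  41] [216.6 191.4] [0.4933 0.3449 0.04  ]
top0 o [438 141  17  12 132] [447.  146.6] [ 0.617  -0.2811  0.04  ]
top0 o [241 187   4  13  22] [242.1 192.4] [0.4905 0.2751 0.04  ]
top0 o [228 188   3  15  23] [228.9 195.6] [0.4817 0.311  0.04  ]
top0 o [254 188   3  15  24] [254.9 194.7] [0.484  0.2403 0.04  ]
top0 o [266 190   4  15  22] [267.6 197.3] [0.4767 0.2057 0.04  ]
scene0 g [464 286   5  19  67] [466.1 294.8] [0.4936 0.3453 0.04  ]
scene0 o [451 265   9   8  23] [455.4 267.4] [0.4302 0.3322 0.04  ]
scene0 o [399 266   4   7   9] [400.3 268.9] [0.4317 0.2176 0.04  ]
scene0 o [381 268   3   6   9] [381.7 271. ] [0.4361 0.1785 0.04  ]
scene0 o [417 268   7  10  20] [419.3 271.4] [0.4383 0.2563 0.04  ]
scene0 o [436 268   4   5   8] [437.5 269.8] [0.435  0.2944 0.04  ]
scene0 o [393 273  10   4  17] [397.5 274.6] [0.4452 0.2105 0.04  ]
scene0 o [436 274   5  10  18] [438.4 278.4] [0.4554 0.2938 0.04  ]
scene0 o [455 276   6   8  15] [457.  279.6] [0.4587 0.3316 0.04  ]
scene0 o [467 277   5   5   8] [468.9 279.4] [0.4586 0.356  0.04  ]
scene0 o [395 281   4  18  51] [396.8 289.5] [0.4795 0.2062 0.04  ]
scene0 o [413 283   3  19  53] [414.  291.7] [0.4849 0.2407 0.04  ]
scene0 o [430 283   4  19  52] [431.3 292.1] [0.4864 0.2756 0.04  ]
scene0 o [447 282   4  19  54] [448.5 291.1] [0.4848 0.3108 0.04  ]
scene0 o [379 295   5   4   8] [380.9 296.9] [0.4956 0.1726 0.04  ]
scene0 o [140 313  23  15 127] [149.9 320.3] [ 0.5396 -0.2882  0.04  ]
```

View pics/crop.png

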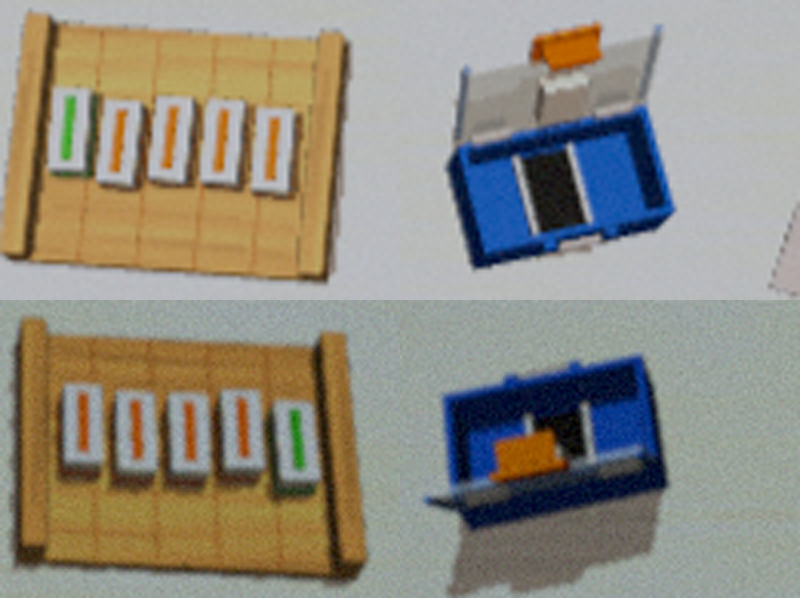

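The crop shows the bars staggered along x, with the green one at the +y end. The case is yawed about 16° and its lid leans back, away from the case. Next I'll add a move planner and find where the wrist camera sits.

```bash
cat >> h.py <<'E'
def Rt(head): # tool down, tool y at heading (deg)
    a=np.radians(head); y=np.array([np.cos(a),np.sin(a),0]); z=np.array([0,0,-1.]); return np.column_stack([np.cross(y,z),y,z])
def plan(p,head,p0=None,R0=None,Rg=None):
    s=read_state()
    if p0 is None: p0=s['tool_pos']; R0=R.from_rotvec(s['orientation']).as_matrix()
    Rg=Rt(head) if Rg is None else Rg
    d=R0.T@(np.array(p)-p0)/.2; w=R.from_matrix(R0.T@Rg).as_rotvec()/np.pi
    print('inc',d.round(4),w.round(4),'dist',np.linalg.norm(d)*.2,'deg',np.linalg.norm(w)*180); return np.array(p,float),Rg
E
python3 - <<'E'
from h import *
c=read_camera('wrist'); s=read_state()
T=np.eye(4);T[:3,:3]=R.from_rotvec(s['orientation']).as_matrix();T[:3,3]=s['tool_pos']
print((np.linalg.inv(T)@c['T']).round(3),c['fx'],c['cx'],c['cy'])
p,Rg=plan([.38,.0,.40],-20); p,Rg=plan([.44,.2,.4],0,p,Rg); plan([.49,.345,.36],0,p,Rg)
E
```

```text
[[-0.    -0.971 -0.24   0.066]
 [ 1.    -0.     0.    -0.001]
 [-0.    -0.24   0.971  0.021]
 [ 0.     0.     0.     1.   ]] 398.14920959241465 323.04036606373234 242.19084660566165
inc [ 1.7246 -2.2022  0.023 ] [-4.000e-04 -2.000e-04 -2.511e-01] dist 0.5594505888636445 deg 45.204286267208715
inc [ 1.0423 -0.0601  0.    ] [ 0.      0.     -0.1111] dist 0.20880613017821098 deg 20.000000000000004
inc [0.725 0.25  0.2  ] [0. 0. 0.] dist 0.15850867484147357 deg 0.0
```

>>> arm_command --pt "0.21 -0.22 0 0 0 0" --pt "0.42 -0.44 0 0 0 0" --pt "0.63 -0.66 0 0 0 0" --pt "0.84 -0.88 0 0 0 0" --pt "0.95 -1 0 0 0 0"

```text
t: 0.78
tool_pos: [0.3407, -0.281, 0.4045]
orientation: [-3.067, -0.677, -0.0]
force: [0.6, -0.3, -0.5]
opening: 0.0931
gripper_force: 0.0
```

>>> arm_command --pt "0.2 -0.24 0 0 0 -0.05" --pt "0.4 -0.48 0 0 0 -0.1" --pt "0.6 -0.72 0 0 0 -0.15" --pt "0.77 -0.96 0 0 0 -0.2" --pt "0.77 -1 0 0 0 -0.25"

```text
t: 1.4
tool_pos: [0.3963, -0.0338, 0.4046]
orientation: [-2.566, -1.811, -0.001]
force: [-0.2, -0.8, -0.6]
opening: 0.0928
gripper_force: 0.0
```

Run:
```python
from h import *
print(read_state()['t'],read_state()['tool_pos'],read_state()['orientation'])
p,Rg=plan([.44,.2,.4],0); plan([.43,.31,.36],0,p,Rg)
```

```text
1.4 [ 0.39632975 -0.03381368  0.40460984] [-2.56614334e+00 -1.81099331e+00 -8.83362376e-04]
inc [ 1.1746 -0.186   0.0242] [-0.     -0.0003 -0.1088] dist 0.23790161609608107 deg 19.576871236377087
inc [ 0.55 -0.05  0.2 ] [0. 0. 0.] dist 0.11747340124470732 deg 0.0
```

>>> arm_command --pt "0.25 -0.06 0 0 0 -0.028" --pt "0.5 -0.12 0 0 0 -0.056" --pt "0.75 -0.18 0 0 0 -0.084" --pt "1 -0.2 0 0 0 -0.108" --pt "1 -0.2 0 0 0 -0.108"

```text
t: 2.02
tool_pos: [0.4276, 0.1669, 0.4042]
orientation: [-2.23, -2.212, 0.001]
force: [-0.5, -0.2, 0.4]
opening: 0.0928
gripper_force: 0.0
```

>>> arm_command --pt "0.25 0.1 0 0 0 0" --pt "0.5 0.2 0 0 0 0" --pt "0.75 0.25 0 0 0 0" --pt "0.85 0.25 0 0 0 0" --pt "0.85 0.25 0 0 0 0"

```text
t: 2.65
tool_pos: [0.4798, 0.3336, 0.4043]
orientation: [2.235, 2.208, -0.002]
force: [0.2, -0.4, 0.3]
opening: 0.0929
gripper_force: 0.0
```

Run:
```python
from h import *
c=snap('wrist','w1.png'); print(read_state()['tool_pos'],read_state()['orientation'])
im=c['image']; print(proj(c,[.493,.345,.04]))
hsv=cv2.cvtColor(im,cv2.COLOR_RGB2HSV)
for nm,lo,hi in(('g',(45,80,60),(80,255,255)),('o',(0,150,90),(14,255,255))):
    n,l,st,ce=cv2.connectedComponentsWithStats(cv2.inRange(hsv,lo,hi))
    for i in range(1,n):
        if st[i,4]>60:
            r=cv2.minAreaRect(np.argwhere(l==i)[:,::-1].astype(np.float32)); b=cv2.boxPoints(r)
            e=sorted([(np.linalg.norm(b[k]-b[(k+1)%4]),k) for k in range(4)])
            k1,k2=e[0][1],e[1][1]; A=ray(c,*(b[k1]+b[(k1+1)%4])/2,.04);B=ray(c,*(b[k2]+b[(k2+1)%4])/2,.04)
            print(nm,st[i],ray(c,*ce[i],.04).round(4),A.round(4),B.round(4),np.degrees(np.arctan2(*(B-A)[1::-1])))
```

```text
[0.47985857 0.332736   0.4044611 ] [ 2.23587788e+00  2.20647008e+00 -1.92662929e-03]
(np.float64(338.9646155273932), np.float64(208.54712151444238))
g [315 201  51  10 396] [0.4938 0.3475 0.04  ] [0.4721 0.3487 0.04  ] [0.5156 0.3461 0.04  ] -3.4129408028731114
o [306 240  49  10 340] [0.4847 0.3131 0.04  ] [0.4634 0.3147 0.04  ] [0.5063 0.3113 0.04  ] -4.532483567348658
o [309 277  48  10 320] [0.4867 0.2778 0.04  ] [0.4653 0.2796 0.04  ] [0.5083 0.276  0.04  ] -4.746339196318123
o [308 313  46   9 291] [0.4843 0.243  0.04  ] [0.4637 0.2444 0.04  ] [0.5059 0.2416 0.04  ] -3.8058825510150727
```

View pics/w1.png

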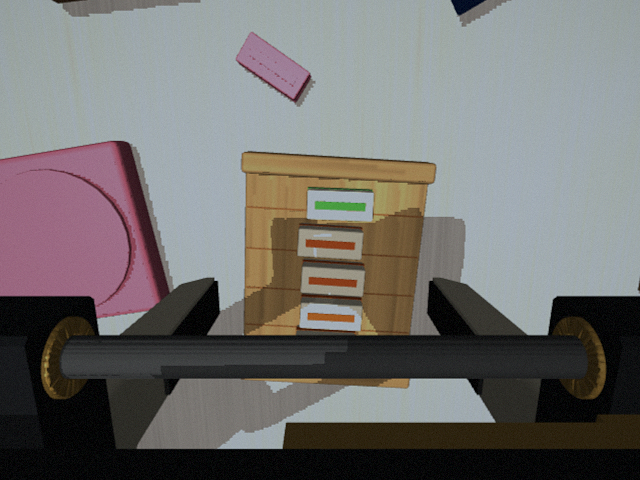

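The wrist view shows the green bar at pixel (340,206), clear at both ends. It lies at about (0.494, 0.346) with a yaw of −4°. The pink bar is outside the tray.

Run:
```python
from h import *
p,Rg=plan([.4937,.346,.25],-4.2); plan([.4937,.346,.203],-4.2,p,Rg)
```

```text
inc [0.0681 0.0688 0.7722] [-0.0002  0.0004  0.0191] dist 0.15564623883076525 deg 3.4421918714675153
inc [0.    0.    0.235] [0. 0. 0.] dist 0.046999999999999986 deg 0.0
```

>>> arm_command --pt "0.03 0.03 0.2 0 0 0.01" --pt "0.068 0.069 0.4 0 0 0.019" --pt "0.068 0.069 0.6 0 0 0.019" --pt "0.068 0.069 0.772 0 0 0.019" --pt "0.068 0.069 0.772 0 0 0.019"

```text
t: 3.32
tool_pos: [0.4928, 0.3444, 0.2473]
orientation: [-2.302, -2.136, 0.01]
force: [-0.3, -0.5, 0.2]
opening: 0.093
gripper_force: 0.0
```

Run:
```python
from h import *
plan([.4937,.346,.203],-4.2)
```

```text
inc [0.0091 0.0053 0.2217] [-0.0017  0.0013 -0.0004] dist 0.04438166156310816 deg 0.38948927981403153
```

>>> arm_command --pt "0.008 0.005 0.06 0 0 0" --pt "0.008 0.005 0.13 0 0 0" --pt "0.008 0.005 0.19 0 0 0" --pt "0.008 0.005 0.225 0 0 0" --pt "0.008 0.005 0.225 0 0 0"

```text
t: 3.95
tool_pos: [0.4947, 0.3484, 0.2045]
orientation: [-2.301, -2.139, 0.002]
force: [-0.3, -0.0, -0.2]
opening: 0.0931
gripper_force: 0.0
```

>>> arm_command --pt "0 0 0 0 0 0" --pt "0 0 0 0 0 0" --pt "0 0 0 0 0 0" --pt "0 0 0 0 0 0" --pt "0 0 0 0 0 0" --fingers 1 --force 20

```text
t: 4.58
tool_pos: [0.4951, 0.3485, 0.2056]
orientation: [2.301, 2.139, 0.0]
force: [-0.6, 0.6, 0.8]
opening: 0.058
gripper_force: 20.0
```

>>> arm_command --pt "0 0 -0.07 0 0 0" --pt "0 0 -0.2 0 0 0" --pt "0 0 -0.35 0 0 0" --pt "0 0 -0.5 0 0 0" --pt "0 0 -0.5 0 0 0"

```text
t: 5.2
tool_pos: [0.4962, 0.3492, 0.3096]
orientation: [2.3, 2.138, 0.01]
force: [-0.4, 0.0, -0.2]
opening: 0.0578
gripper_force: 20.0
```

Run:
```python
from h import *
s=read_state();print(s['q'].round(3),s['opening'])
p,Rg=plan([.52,.17,.30],6); plan([.519,-.0115,.28],16,p,Rg)
c=dict(np.load('pics/top0.png.npz'))
# pan ellipse fit: print edge of pan/case corners
for n,X,Y in[('LB',452,163),('RB',645,108),('RF',672,208),('LF',475,265)]: print(n,ray(c,405+(X-400)/4,135+Y/4,.05).round(4))
```

```text
[0.529 0.207 1.579 0.    1.349 0.602] 0.05775368773697775
inc [-0.8849  0.184   0.0456] [ 0.0019 -0.0011 -0.0566] dist 0.18098963328373127 deg 10.188274322320233
inc [-0.902  -0.0998  0.1   ] [ 0.      0.     -0.0556] dist 0.1826013417256292 deg 9.999999999999996
LB [ 0.5324 -0.1987  0.05  ]
RB [ 0.5701 -0.3286  0.05  ]
RF [ 0.501  -0.3435  0.05  ]
LF [ 0.4624 -0.212   0.05  ]
```

>>> arm_command --pt "-0.2 0.04 0.01 0 0 -0.01" --pt "-0.42 0.09 0.02 0 0 -0.025" --pt "-0.64 0.14 0.035 0 0 -0.04" --pt "-0.86 0.18 0.045 0.002 -0.001 -0.057" --pt "-0.97 0.18 0.05 0.002 -0.001 -0.057"

```text
t: 5.82
tool_pos: [0.5165, 0.1501, 0.294]
orientation: [-2.1, -2.333, 0.013]
force: [-0.9, -0.1, -0.5]
opening: 0.058
gripper_force: 20.0
```

Run:
```python
from h import *
plan([.519,-.0115,.26],16)
```

```text
inc [-0.8045 -0.0712  0.1734] [-0.0027  0.0008 -0.0554] dist 0.16521157005194706 deg 9.991168930626923
```

>>> arm_command --pt "-0.2 -0.02 0.03 0 0 -0.014" --pt "-0.42 -0.04 0.06 0 0 -0.028" --pt "-0.64 -0.06 0.1 0 0 -0.042" --pt "-0.8 -0.07 0.14 -0.002 0 -0.055" --pt "-0.8 -0.07 0.165 -0.002 0 -0.055"

```text
t: 6.45
tool_pos: [0.519, -0.0101, 0.2615]
orientation: [-1.895, -2.506, 0.004]
force: [-0.0, 0.7, -0.4]
opening: 0.0578
gripper_force: 20.0
```

>>> arm_command --pt "0 0 0 0 0 0" --pt "0 0 0 0 0 0" --pt "0 0 0 0 0 0" --pt "0 0 0 0 0 0" --pt "0 0 0 0 0 0"

```text
t: 7.08
tool_pos: [0.5197, -0.0081, 0.263]
orientation: [1.89, 2.508, -0.002]
force: [-0.3, 0.0, -0.2]
opening: 0.0579
gripper_force: 20.0
```

Run:
```python
from h import *
s=read_state();print(s['tool_pos'])
plan([.519,-.0115,.237],16)
```

```text
[ 0.51970898 -0.00806861  0.26301098]
inc [-0.0152 -0.0081  0.1301] [-0.0001  0.0007  0.    ] dist 0.02624592115369248 deg 0.12079202706275666
```

>>> arm_command --pt "0 0 0.04 0 0 0" --pt "0 0 0.08 0 0 0" --pt "0 0 0.11 0 0 0" --pt "0 0 0.13 0 0 0" --pt "0 0 0.13 0 0 0"

```text
t: 7.7
tool_pos: [0.5195, -0.0084, 0.2363]
orientation: [1.891, 2.508, -0.003]
force: [-0.4, -0.3, -0.2]
opening: 0.0578
gripper_force: 20.0
```

>>> arm_command --pt "0 0 0.003 0 0 0" --pt "0 0 0.006 0 0 0" --pt "0 0 0.008 0 0 0" --pt "0 0 0.008 0 0 0" --pt "0 0 0.008 0 0 0"

```text
t: 8.32
tool_pos: [0.5197, -0.0084, 0.2355]
orientation: [1.89, 2.507, -0.002]
force: [-1.0, 0.9, 3.0]
opening: 0.0579
gripper_force: 20.0
```

>>> arm_command --pt "0 0 0 0 0 0" --pt "0 0 0 0 0 0" --pt "0 0 0 0 0 0" --pt "0 0 0 0 0 0" --pt "0 0 0 0 0 0" --fingers -1

```text
t: 8.95
tool_pos: [0.5196, -0.0084, 0.2352]
orientation: [1.891, 2.508, -0.003]
force: [0.3, 0.3, 0.1]
opening: 0.0931
gripper_force: 0.0
```

>>> arm_command --pt "0 0 -0.1 0 0 0" --pt "0 0 -0.25 0 0 0" --pt "0 0 -0.4 0 0 0" --pt "0 0 -0.6 0 0 0" --pt "0 0 -0.75 0 0 0"

```text
t: 9.57
tool_pos: [0.5197, -0.008, 0.3872]
orientation: [1.89, 2.507, -0.001]
force: [0.5, -0.6, -0.3]
opening: 0.0928
gripper_force: 0.0
```

Run:
```python
from h import *
s=read_state();print(s['tool_pos'])
plan([.50,-.12,.42],-74)
```

```text
[ 0.51974781 -0.00804785  0.38716467]
inc [-0.5114 -0.2489 -0.1631] [8.000e-04 4.000e-04 4.999e-01] dist 0.1183275962280834 deg 89.98083332847423
```

>>> arm_command --pt "-0.15 -0.05 -0.03 0 0 0.058" --pt "-0.35 -0.13 -0.07 0 0 0.116" --pt "-0.55 -0.2 -0.1 0 0 0.174" --pt "-0.75 -0.28 -0.13 0 0 0.23" --pt "-0.95 -0.35 -0.16 0 0 0.285"

```text
t: 10.2
tool_pos: [0.5043, -0.2113, 0.4179]
orientation: [2.793, 1.434, -0.001]
force: [-0.2, -0.1, 0.4]
opening: 0.0927
gripper_force: 0.0
```

Run:
```python
from h import *
s=read_state();print(s['tool_pos'])
plan([.47,-.28,.42],-74)
```

```text
[ 0.50430716 -0.21126255  0.41788201]
inc [-0.3793  0.061  -0.0099] [0.0006 0.0004 0.213 ] dist 0.07685248679129586 deg 38.34654922001026
```

>>> arm_command --pt "-0.1 0.02 0 0 0 0.058" --pt "-0.2 0.04 0 0 0 0.116" --pt "-0.3 0.05 0 0 0 0.174" --pt "-0.36 0.06 0 0 0 0.213" --pt "-0.36 0.06 0 0 0 0.213"

```text
t: 10.82
tool_pos: [0.4725, -0.2762, 0.4177]
orientation: [3.108, 0.445, -0.001]
force: [0.3, 0.5, -0.1]
opening: 0.0929
gripper_force: 0.0
```

Run:
```python
from h import *
s=read_state();print(s['tool_pos'],s['q'])
c=snap('wrist','w2.png')
```

```text
[ 0.47246505 -0.27620982  0.417688  ] [-0.62210047 -0.01786051  1.61852032 -0.00176577  1.53994448  0.66419646]
```

View pics/w2.png

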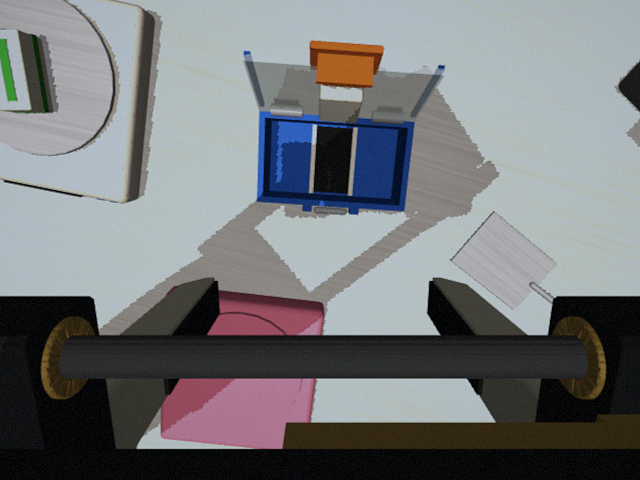

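The view shows the case with its rim at about (262–412, 110–212), the ribs at u≈314 and 352, and the lip at (345,62). I'll zoom in to take exact corners.

Run:
```python
from h import *
i=cv2.imread('pics/w2.png')[30:225,235:460]
cv2.imwrite('pics/w2c.png',cv2.resize(np.clip(i*1.4,0,255).astype('uint8'),None,fx=3.4,fy=3.0,interpolation=cv2.INTER_CUBIC))
```

```text
(no output)
```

View pics/w2c.png

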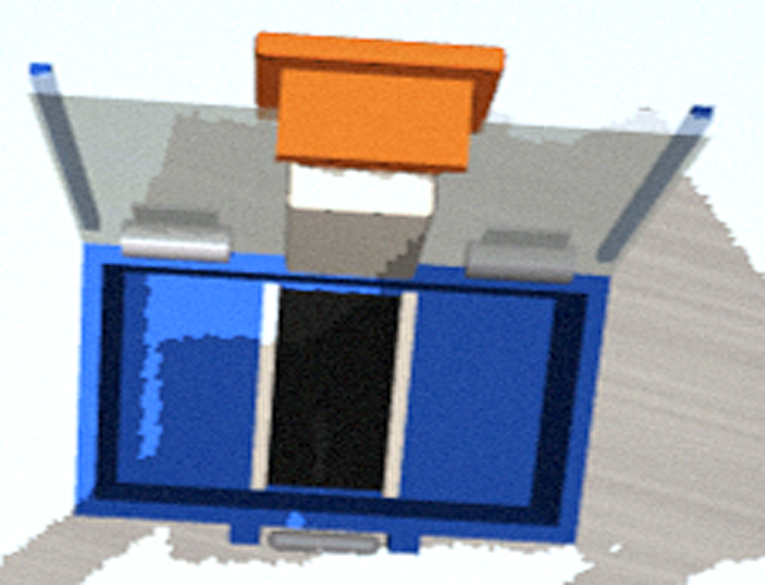

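```bash
cat > fit.py <<'E'
from h import *
from scipy.optimize import least_squares
c=dict(np.load('pics/w2.png.npz'))
px=lambda X,Y:np.array([235+(X+.0)/3.4,30+Y/3.0])
rim=[(38,65,.05,85,243),(38,-65,.05,610,274),(-38,-65,.05,577,543),(-38,65,.05,78,513),(33,60,.05,105,265),(33,-60,.05,586,293),(-33,-60,.05,558,524),(-33,60,.05,97,495)]
rib=[(0,19,.011,266,387),(0,-19,.011,400,394.5)]
def W(q,x,y,z,th=None):
    cs,sn=np.cos(q[2]),np.sin(q[2]); return np.array([q[0]+cs*x-sn*y,q[1]+sn*x+cs*y,z])
def f(q,pts): return np.concatenate([np.array(proj(c,W(q,x/1000,y/1000,z)))-px(X,Y) for x,y,z,X,Y in pts])
r=least_squares(f,[.515,-.27,.28],args=(rim,)); q=r.x
print(q,np.degrees(q[2]),r.fun.round(1))
for n,X,Y,z in[('ribL',266,387,.011),('ribR',400,394.5,.011)]:
    w=ray(c,*px(X,Y),z)[:2]-q[:2]; cs,sn=np.cos(q[2]),np.sin(q[2]); print(n,np.array([cs*w[0]+sn*w[1],-sn*w[0]+cs*w[1]])*1000)
# lid: lip end edge inner/outer corners, 44 wide, 96 from hinge; th opening
def lp(th,r,y,h): # h out of outer face
    return np.array([38-r*np.cos(th)+(-h)*(-np.sin(th))*-1*-1,y,50.5-0+r*np.sin(th)+h*np.cos(th)])
for th in np.arange(1.8,2.41,.1):
    o=[]
    for y in(22,-22):
      for h in(0,-4):   # outer/inner face of lip tip
        # vector hinge->lip shut=(-1,0); outward normal shut=(0,1); opening rotates lip up
        x=38-96*np.cos(th)+h*np.sin(th); z=50.5+96*np.sin(th)+h*np.cos(th)
        u,v=proj(c,W(q,x/1000,y/1000,z/1000)); o.append(((u-235)*3.4,(v-30)*3))
    print(round(th,2),np.array(o).round(0).tolist())
E
python3 fit.py
```

```text
[ 0.52323554 -0.27126969  0.21882181] 12.537566402271109 [-0.5 -0.4  0.7 -0.  -0.   0.1 -0.8  0.6 -0.6 -1.   1.1 -0.5  0.6  0.4
 -0.5  1.2]
ribL [ 0.14647697 18.89315453]
ribR [  0.26525458 -18.67209912]
1.8 [[252.0, 103.0], [251.0, 123.0], [505.0, 118.0], [503.0, 139.0]]
1.9 [[256.0, 55.0], [254.0, 74.0], [508.0, 71.0], [507.0, 90.0]]
2.0 [[259.0, 10.0], [258.0, 28.0], [510.0, 26.0], [509.0, 44.0]]
2.1 [[263.0, -31.0], [261.0, -15.0], [511.0, -15.0], [511.0, 1.0]]
2.2 [[266.0, -67.0], [265.0, -53.0], [511.0, -51.0], [511.0, -37.0]]
2.3 [[269.0, -97.0], [268.0, -86.0], [510.0, -81.0], [511.0, -70.0]]
2.4 [[272.0, -122.0], [271.0, -113.0], [508.0, -107.0], [509.0, -97.0]]
```

```bash
cat > ov.py <<'E'
from fit import *
t=dict(np.load('pics/top0.png.npz'))
def box(img,c,q,pts,k,col):
    P=np.array([proj(c,W(q,x/1000,y/1000,z)) for x,y,z in pts])*k; cv2.polylines(img,[P.round().astype(int)],True,col,1)
k=4
def big(c): return cv2.resize(np.clip(c['image'][:,:,::-1]*1.4,0,255).astype('uint8'),None,fx=k,fy=k,interpolation=cv2.INTER_CUBIC)
a=big(t);b=big(c);rect=lambda x,y,z:[(x,y,z),(-x,y,z),(-x,-y,z),(x,-y,z)]
bar=[.5196,-.0084,np.radians(16)]
for im,cc in((a,t),(b,c)): box(im,cc,q,rect(38,65,.05),k,(0,0,255)); box(im,cc,q,rect(33,60,.05),k,(0,255,255)); box(im,cc,bar,rect(29,13,.07),k,(255,0,255)); 
A=a[135*k:210*k,405*k:505*k]; B=b[20*k:120*k,0:60*k]; C=b[100*k:225*k,240*k:430*k]
out=np.zeros((600,800,3),'uint8'); out[:300,:400]=A; out[:400,420:660]=B; C=cv2.resize(C,None,fx=.55,fy=.55); out[310:310+C.shape[0],:C.shape[1]]=C
cv2.imwrite('pics/ov.png',out)
E
python3 ov.py >/dev/null
```

```text
(no output)
```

View pics/ov.png

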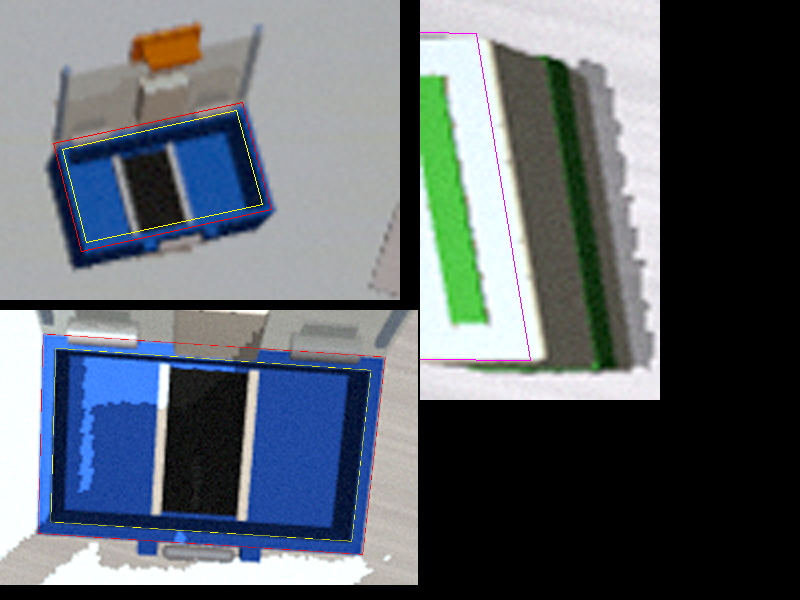

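The overlay confirms the case pose: (0.523, −0.271) with a yaw of 12.5°. The bar on the pan matches its release pose to within about 2.5 mm sideways.

Run:
```python
from h import *
s=read_state(); print(s['t'])
p,Rg=plan([.5165,-.0119,.33],-74)
```

```text
10.875
inc [ 0.5837 -1.2038  0.4363] [0.0006 0.0002 0.0025] dist 0.2814380676122771 deg 0.4628317942263998
```

>>> arm_command --pt "0.1 -0.2 0.05 0 0 0" --pt "0.2 -0.4 0.1 0 0 0.002" --pt "0.3 -0.6 0.2 0 0 0.002" --pt "0.4 -0.8 0.3 0 0 0.002" --pt "0.5 -1 0.4 0 0 0.002"

```text
t: 11.5
tool_pos: [0.5126, -0.0535, 0.3369]
orientation: [3.108, 0.442, 0.001]
force: [-0.4, 0.2, -0.2]
opening: 0.093
gripper_force: 0.0
```

>>> arm_command --pt "0.08 -0.2 0.05 0 0 0" --pt "0.08 -0.2 0.1 0 0 0" --pt "0.08 -0.2 0.2 0 0 0" --pt "0.08 -0.2 0.2 0 0 0" --pt "0.08 -0.2 0.2 0 0 0"

```text
t: 12.12
tool_pos: [0.517, -0.0133, 0.2979]
orientation: [3.109, 0.437, 0.0]
force: [-0.4, -0.2, 0.3]
opening: 0.0933
gripper_force: 0.0
```

Run:
```python
from h import *
s=read_state(); print(s['t'],s['tool_pos'])
p,Rg=plan([.5165,-.0119,.238],-74)
```

```text
12.125 [ 0.51704729 -0.01334837  0.29790077]
inc [-0.0006 -0.0084  0.2995] [ 0.0007  0.0001 -0.    ] dist 0.05992077788422522 deg 0.12597261234555798
```

>>> arm_command --pt "0 -0.006 0.08 0 0 0" --pt "0 -0.006 0.16 0 0 0" --pt "0 -0.006 0.24 0 0 0" --pt "0 -0.006 0.298 0 0 0" --pt "0 -0.006 0.298 0 0 0"

```text
t: 12.75
tool_pos: [0.5159, -0.0118, 0.236]
orientation: [3.11, 0.437, -0.005]
force: [0.0, 0.3, 0.3]
opening: 0.0931
gripper_force: 0.0
```

>>> arm_command --pt "0 0 0 0 0 0" --pt "0 0 0 0 0 0" --pt "0 0 0 0 0 0" --pt "0 0 0 0 0 0" --pt "0 0 0 0 0 0" --fingers 1 --force 20

```text
t: 13.38
tool_pos: [0.5166, -0.0119, 0.2378]
orientation: [3.109, 0.436, -0.0]
force: [0.0, 0.2, 0.7]
opening: 0.0477
gripper_force: 0.0
```

>>> arm_command --pt "0 0 0 0 0 0" --pt "0 0 0 0 0 0" --pt "0 0 0 0 0 0" --pt "0 0 0 0 0 0" --pt "0 0 0 0 0 0"

```text
t: 14.0
tool_pos: [0.5165, -0.0119, 0.2377]
orientation: [3.109, 0.436, -0.001]
force: [-0.0, 0.2, -0.6]
opening: 0.0256
gripper_force: 20.0
```

>>> arm_command --pt "0 0 -0.07 0 0 0" --pt "0 0 -0.2 0 0 0" --pt "0 0 -0.35 0 0 0" --pt "0 0 -0.5 0 0 0" --pt "0 0 -0.56 0 0 0"

```text
t: 14.62
tool_pos: [0.5172, -0.0117, 0.3527]
orientation: [3.108, 0.436, 0.006]
force: [0.1, -0.7, -0.9]
opening: 0.026
gripper_force: 20.0
```

Run:
```python
from h import *
s=read_state(); print(s['t'],s['tool_pos'],s['opening'])
plan([.5193,-.2722,.35],-77.5)
```

```text
14.625 [ 0.51716742 -0.01174959  0.35271415] 0.026018282923760933
inc [-0.3483  1.2548  0.0169] [ 0.0011 -0.0011  0.0193] dist 0.2604732866910466 deg 3.4895579023941368
```

>>> arm_command --pt "-0.05 0.18 0 0 0 0.004" --pt "-0.11 0.39 0 0 0 0.01" --pt "-0.17 0.6 0 0 0 0.014" --pt "-0.23 0.82 0 0 0 0.019" --pt "-0.28 1 0 0 0 0.019"

```text
t: 15.25
tool_pos: [0.5174, -0.221, 0.3496]
orientation: [3.121, 0.342, -0.001]
force: [0.4, 0.4, -0.5]
opening: 0.0256
gripper_force: 20.0
```

>>> arm_command --pt "-0.04 0.15 0 0 0 0" --pt "-0.05 0.25 0 0 0 0" --pt "-0.05 0.25 0 0 0 0" --pt "-0.05 0.25 0 0 0 0" --pt "-0.05 0.25 0 0 0 0"

```text
t: 15.88
tool_pos: [0.5191, -0.2693, 0.3501]
orientation: [3.121, 0.345, -0.001]
force: [0.1, -0.2, -0.3]
opening: 0.0258
gripper_force: 20.0
```

Run:
```python
from h import *
s=read_state(); print(s['t'],s['tool_pos'],s['opening'])
plan([.5193,-.2722,.26],-77.5)
c=snap('wrist','w3.png')
```

```text
15.875 [ 0.51907591 -0.26928639  0.35012195] 0.025849030991747398
inc [-0.0018  0.0137  0.4506] [0.0005 0.0002 0.0007] dist 0.09016931519107106 deg 0.16250695391541203
```

View pics/w3.png

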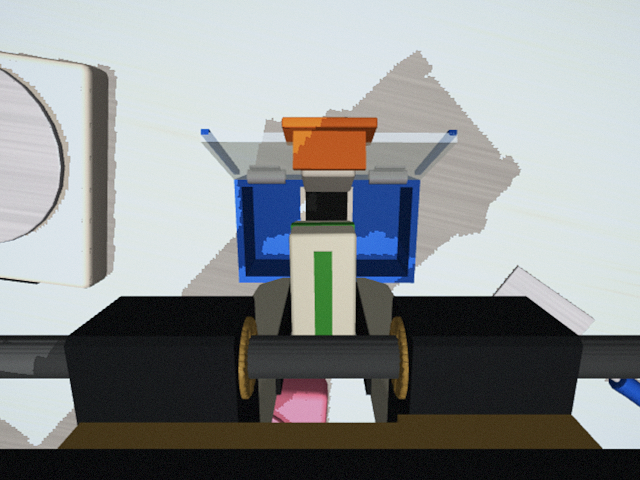

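The picture shows the bar held straight, with its green stripe at u≈323, lined up with the ribs (u 303–352). I'll correct the 2.7 mm in y and go down.

>>> arm_command --pt "-0.002 0.013 0.05 0 0 0" --pt "-0.002 0.013 0.16 0 0 0" --pt "-0.002 0.013 0.28 0 0 0" --pt "-0.002 0.013 0.38 0 0 0" --pt "-0.002 0.013 0.42 0 0 0"

```text
t: 16.55
tool_pos: [0.5185, -0.2727, 0.2641]
orientation: [3.122, 0.344, -0.004]
force: [-0.2, -0.2, -0.2]
opening: 0.0256
gripper_force: 20.0
```

>>> arm_command --pt "0 0 0 0 0 0" --pt "0 0 0 0 0 0" --pt "0 0 0 0 0 0" --pt "0 0 0 0 0 0" --pt "0 0 0 0 0 0"

```text
t: 17.18
tool_pos: [0.5191, -0.2732, 0.2665]
orientation: [3.12, 0.343, 0.0]
force: [0.3, 0.6, -0.9]
opening: 0.0258
gripper_force: 20.0
```

Run:
```python
from h import *
s=read_state(); print(s['t'],s['tool_pos'],s['opening'])
plan([.5193,-.2722,.203],-77.5)
```

```text
17.175 [ 0.51911619 -0.27320188  0.26647518] 0.025843704995489172
inc [ 0.002  -0.0054  0.3174] [0.0007 0.     0.0003] dist 0.06348335118226937 deg 0.14427234563481367
```

>>> arm_command --pt "0.001 -0.004 0.06 0 0 0" --pt "0.001 -0.004 0.12 0 0 0" --pt "0.001 -0.004 0.18 0 0 0" --pt "0.001 -0.004 0.22 0 0 0" --pt "0.001 -0.004 0.22 0 0 0"

```text
t: 17.8
tool_pos: [0.5186, -0.2722, 0.2209]
orientation: [3.122, 0.343, -0.003]
force: [-1.0, 0.7, 0.3]
opening: 0.0259
gripper_force: 20.0
```

>>> arm_command --pt "0 0 0.03 0 0 0" --pt "0 0 0.06 0 0 0" --pt "0 0 0.08 0 0 0" --pt "0 0 0.095 0 0 0" --pt "0 0 0.095 0 0 0"

```text
t: 18.42
tool_pos: [0.519, -0.2724, 0.2029]
orientation: [3.121, 0.343, -0.001]
force: [-0.2, -0.8, -1.1]
opening: 0.0258
gripper_force: 20.0
```

>>> arm_command --pt "0 0 0.003 0 0 0" --pt "0 0 0.006 0 0 0" --pt "0 0 0.009 0 0 0" --pt "0 0 0.012 0 0 0" --pt "0 0 0.012 0 0 0"

```text
t: 19.05
tool_pos: [0.5191, -0.2724, 0.2007]
orientation: [3.121, 0.343, -0.001]
force: [0.6, 0.1, -0.2]
opening: 0.0259
gripper_force: 20.0
```

>>> arm_command --pt "0 0 0.002 0 0 0" --pt "0 0 0.004 0 0 0" --pt "0 0 0.006 0 0 0" --pt "0 0 0.006 0 0 0" --pt "0 0 0.006 0 0 0"

```text
t: 19.68
tool_pos: [0.5192, -0.2725, 0.2006]
orientation: [3.121, 0.343, -0.001]
force: [-4.3, 2.5, 10.2]
opening: 0.0257
gripper_force: 20.0
```

>>> arm_command --pt "0 0 -0.001 0 0 0" --pt "0 0 -0.002 0 0 0" --pt "0 0 -0.002 0 0 0" --pt "0 0 -0.002 0 0 0" --pt "0 0 -0.002 0 0 0" --fingers -0.1

```text
t: 20.3
tool_pos: [0.519, -0.2724, 0.1999]
orientation: [3.121, 0.343, -0.001]
force: [-0.1, 0.4, 0.8]
opening: 0.0514
gripper_force: 0.0
```

>>> arm_command --pt "0 0 0 0 0 0" --pt "0 0 0 0 0 0" --pt "0 0 0 0 0 0" --pt "0 0 0 0 0 0" --pt "0 0 0 0 0 0"

```text
t: 20.92
tool_pos: [0.5191, -0.2725, 0.2]
orientation: [3.121, 0.343, -0.0]
force: [0.8, -0.3, -0.0]
opening: 0.0511
gripper_force: 0.0
```

>>> arm_command --pt "0 0 -0.05 0 0 0" --pt "0 0 -0.2 0 0 0" --pt "0 0 -0.4 0 0 0" --pt "0 0 -0.65 0 0 0" --pt "0 0 -0.9 0 0 0"

```text
t: 21.55
tool_pos: [0.5189, -0.2719, 0.3823]
orientation: [3.12, 0.343, 0.0]
force: [0.1, -0.7, 0.3]
opening: 0.051
gripper_force: 0.0
```

>>> arm_command --pt "-0.1 0 -0.1 0 0 0" --pt "-0.3 0 -0.1 0 0 0" --pt "-0.5 0 -0.1 0 0 0" --pt "-0.5 0 -0.1 0 0 0" --pt "-0.5 0 -0.1 0 0 0" --fingers 1

```text
t: 22.18
tool_pos: [0.4217, -0.2938, 0.4008]
orientation: [3.12, 0.342, 0.002]
force: [-0.1, -0.3, -0.0]
opening: 0.0059
gripper_force: 0.0
```

Run:
```python
from h import *
s=read_state(); print(s['t'],s['tool_pos'],s['q'])
c=snap('wrist','w4.png')
i=c['image'][20:320,160:560,::-1]
cv2.imwrite('pics/w4c.png',cv2.resize(np.clip(i*1.2,0,255).astype('uint8'),None,fx=2,fy=2,interpolation=cv2.INTER_CUBIC))
```

```text
22.175 [ 0.42170195 -0.29378237  0.40083135] [-7.07821278e-01 -1.03406424e-01  1.73122863e+00 -1.19298110e-03
  1.51104255e+00  6.44384068e-01]
```

View pics/w4c.png

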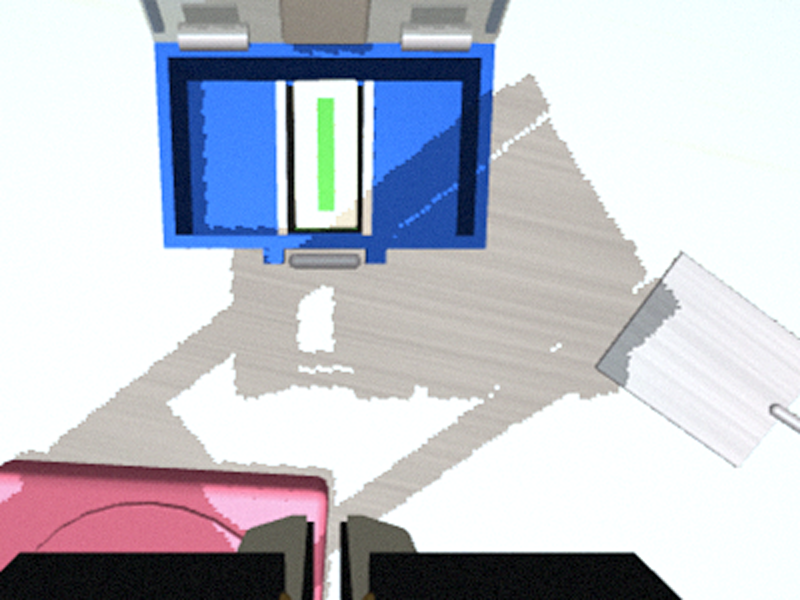

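The bar lies flat between the ribs (crop: bar at 290–360, ribs at 281 and 368). Next I'll plan the lid sweep with closed fingers, working in case-frame axes.

```bash
cat > lid.py <<'E'
from h import *
q=[.5232,-.2713,np.radians(12.5)]; hx=8
cs,sn=np.cos(q[2]),np.sin(q[2])
def loc(p): d=np.array(p[:2])-q[:2]; return np.array([cs*d[0]+sn*d[1],-sn*d[0]+cs*d[1],p[2]-.186])*1000
def world(l): x,y,z=np.array(l)/1000; return [q[0]+cs*x-sn*y,q[1]+sn*x+cs*y,z+.186]
def arc(th,r=88): return np.array([38-r*np.cos(th)+5*np.sin(th)+hx,0,50.5+r*np.sin(th)+5*np.cos(th)])
if __name__=='__main__':
    print(loc(read_state()['tool_pos']),read_state()['t']); plan(world([112,0,190]),-77.5)
    p=np.array([112,0,113])
    for th in np.append(np.arange(2.2,.15,-.15),.12): print(round(th,2),arc(th).round(1)[[0,2]],((arc(th)-p)/200).round(3)[[0,2]]*[1,-1])
E
python3 lid.py
```

```text
[-1.03637169e+02  6.15572664e-02  2.14616510e+02] 22.225
inc [1.0781 0.0012 0.1235] [ 0.0008 -0.0001  0.0004] dist 0.2170377039218134 deg 0.16420796130422963
2.2 [101.8 118.7] [-0.051 -0.029]
2.05 [ 91.  126.3] [-0.105 -0.066]
1.9 [ 79.2 132.2] [-0.164 -0.096]
1.75 [ 66.6 136.2] [-0.227 -0.116]
1.6 [ 53.6 138.3] [-0.292 -0.127]
1.45 [ 40.4 138.5] [-0.358 -0.127]
1.3 [ 27.3 136.6] [-0.424 -0.118]
1.15 [ 14.6 132.9] [-0.487 -0.099]
1.0 [  2.7 127.3] [-0.547 -0.071]
0.85 [ -8.3 119.9] [-0.602 -0.035]
0.7 [-18.1 111. ] [-0.65  0.01]
0.55 [-26.4 100.8] [-0.692  0.061]
0.4 [-33.1  89.4] [-0.726  0.118]
0.25 [-38.   77.1] [-0.75   0.179]
0.12 [-40.8  66. ] [-0.764  0.235]
```

>>> arm_command --pt "0.2 0 0 0 0 0" --pt "0.4 0 0 0 0 0" --pt "0.6 0 0 0 0 0" --pt "0.8 0 0 0 0 0" --pt "1 0 0 0 0 0"

```text
t: 22.85
tool_pos: [0.6189, -0.2491, 0.3995]
orientation: [3.121, 0.345, -0.0]
force: [0.1, -0.4, 0.5]
opening: 0.0008
gripper_force: 0.0
```

>>> arm_command --pt "0.08 0 0.1 0 0 0" --pt "0.08 0 0.2 0 0 0" --pt "0.08 0 0.3 0 0 0" --pt "0.08 0 0.4 0 0 0" --pt "0.08 0 0.48 0 0 0"

```text
t: 23.48
tool_pos: [0.6316, -0.2473, 0.3024]
orientation: [3.121, 0.342, -0.002]
force: [0.6, 0.3, -0.3]
opening: 0.0003
gripper_force: 0.0
```

Run:
```python
from lid import *
s=read_state(); print(s['t'],loc(s['tool_pos']),s['force'])
plan(world([112,0,115]),-77.5)
```

```text
23.475 [1.11035015e+02 6.40297198e-03 1.16365696e+02] [ 0.628874    0.34733626 -0.25315142]
inc [0.0048 0.     0.0068] [0.0004 0.0004 0.0001] dist 0.00167223318573578 deg 0.10984897680763372
```

>>> arm_command --pt "-0.07 0 -0.02 0 0 0" --pt "-0.14 0 -0.04 0 0 0" --pt "-0.21 0 -0.055 0 0 0" --pt "-0.28 0 -0.065 0 0 0" --pt "-0.35 0 -0.065 0 0 0"

```text
t: 24.1
tool_pos: [0.5632, -0.2626, 0.3181]
orientation: [3.12, 0.343, 0.002]
force: [0.8, -0.2, 1.3]
opening: 0.0004
gripper_force: 0.6
```

Run:
```python
from lid import *
s=read_state(); print(s['t'],loc(s['tool_pos']),s['force'])
```

```text
24.1 [ 40.89853446  -0.20204582 132.05297699] [ 0.76261124 -0.16607897  1.28896384]
```

>>> arm_command --pt "-0.07 0 0.01 0 0 0" --pt "-0.132 0 0.02 0 0 0" --pt "-0.19 0 0.04 0 0 0" --pt "-0.245 0 0.07 0 0 0" --pt "-0.295 0 0.11 0 0 0"

```text
t: 24.72
tool_pos: [0.5057, -0.2752, 0.2944]
orientation: [3.121, 0.343, -0.001]
force: [1.4, 0.5, -0.3]
opening: 0.0006
gripper_force: 0.3
```

>>> arm_command --pt "-0.04 0 0.05 0 0 0" --pt "-0.075 0 0.105 0 0 0" --pt "-0.1 0 0.155 0 0 0" --pt "-0.115 0 0.19 0 0 0" --pt "-0.12 0 0.19 0 0 0"

```text
t: 25.35
tool_pos: [0.4826, -0.2802, 0.2561]
orientation: [3.122, 0.343, -0.002]
force: [0.0, -0.7, 0.6]
opening: 0.0004
gripper_force: 0.0
```

Run:
```python
from lid import *
s=read_state(); print(s['t'],loc(s['tool_pos']),s['force'])
```

```text
25.35 [-41.61884543   0.07081245  70.10757619] [ 0.04404451 -0.69658673  0.64500808]
```

>>> arm_command --pt "-0.01 0 0.015 0 0 0" --pt "-0.015 0 0.03 0 0 0" --pt "-0.015 0 0.035 0 0 0" --pt "-0.015 0 0.04 0 0 0" --pt "-0.015 0 0.04 0 0 0"

```text
t: 25.98
tool_pos: [0.4803, -0.2813, 0.2505]
orientation: [3.12, 0.344, 0.0]
force: [-3.3, 2.2, 10.6]
opening: 0.0004
gripper_force: 5.1
```

>>> arm_command --pt "0 0 0.006 0 0 0" --pt "0 0 0.012 0 0 0" --pt "0 0 0.018 0 0 0" --pt "0 0 0.024 0 0 0" --pt "0 0 0.024 0 0 0"

```text
t: 26.6
tool_pos: [0.48, -0.2812, 0.2445]
orientation: [3.12, 0.343, -0.0]
force: [-0.6, -0.5, 0.9]
opening: 0.0007
gripper_force: 0.7
```

>>> arm_command --pt "0 0 0.004 0 0 0" --pt "0 0 0.008 0 0 0" --pt "0 0 0.012 0 0 0" --pt "0 0 0.016 0 0 0" --pt "0 0 0.016 0 0 0"

```text
t: 27.22
tool_pos: [0.4801, -0.2809, 0.2418]
orientation: [3.121, 0.344, -0.001]
force: [-4.8, 3.0, 8.5]
opening: 0.0005
gripper_force: 4.4
```

>>> arm_command --pt "0 0 0.004 0 0 0" --pt "0 0 0.006 0 0 0" --pt "0 0 0.006 0 0 0" --pt "0 0 0.006 0 0 0" --pt "0 0 0.006 0 0 0"

```text
t: 27.85
tool_pos: [0.4802, -0.281, 0.2416]
orientation: [3.121, 0.344, -0.0]
force: [-8.5, 5.3, 18.2]
opening: 0.0007
gripper_force: 8.8
```

It has reached a hard stop at the shut height, so I'll back off and look.

>>> arm_command --pt "0 0 -0.05 0 0 0" --pt "0 0 -0.2 0 0 0" --pt "-0.1 0 -0.4 0 0 0" --pt "-0.25 0 -0.6 0 0 0" --pt "-0.4 0 -0.8 0 0 0"

```text
t: 28.48
tool_pos: [0.4012, -0.298, 0.4011]
orientation: [3.121, 0.344, -0.0]
force: [0.0, 0.1, -0.1]
opening: 0.0008
gripper_force: 0.0
```

>>> arm_command --pt "0 0 0 0 0 0" --pt "0 0 0 0 0 0" --pt "0 0 0 0 0 0" --pt "0 0 0 0 0 0" --pt "0 0 0 0 0 0"

```text
t: 29.1
tool_pos: [0.4021, -0.2979, 0.399]
orientation: [3.122, 0.344, -0.002]
force: [0.8, -0.2, -0.5]
opening: 0.0002
gripper_force: 0.0
```

Run:
```python
from lid import *
c=snap('wrist','w5.png'); t=read_camera('top')
# lip tip outer corners predicted for shut / caught
for th in(0,.1):
    print(th,[np.round(proj(c,np.array(world([38-96*np.cos(th)+5*np.sin(th),y,50.5+96*np.sin(th)+5*np.cos(th)]))-[0,0,.186]),1).tolist() for y in(22,-22)])
hsv=cv2.cvtColor(c['image'],cv2.COLOR_RGB2HSV); n,l,st,ce=cv2.connectedComponentsWithStats(cv2.inRange(hsv,(5,150,90),(20,255,255)))
print([s.tolist() for s in st[1:] if s[4]>150])
i=c['image'][20:320,160:560,::-1]; cv2.imwrite('pics/w5c.png',cv2.resize(np.clip(i*1.2,0,255).astype('uint8'),None,fx=2,fy=2))
```

```text
0 [[296.1, 142.9], [352.0, 143.0]]
0.1 [[295.3, 141.6], [353.0, 141.7]]
[[296, 117, 56, 26, 1420], [329, 333, 5, 65, 239]]
```

View pics/w5c.png

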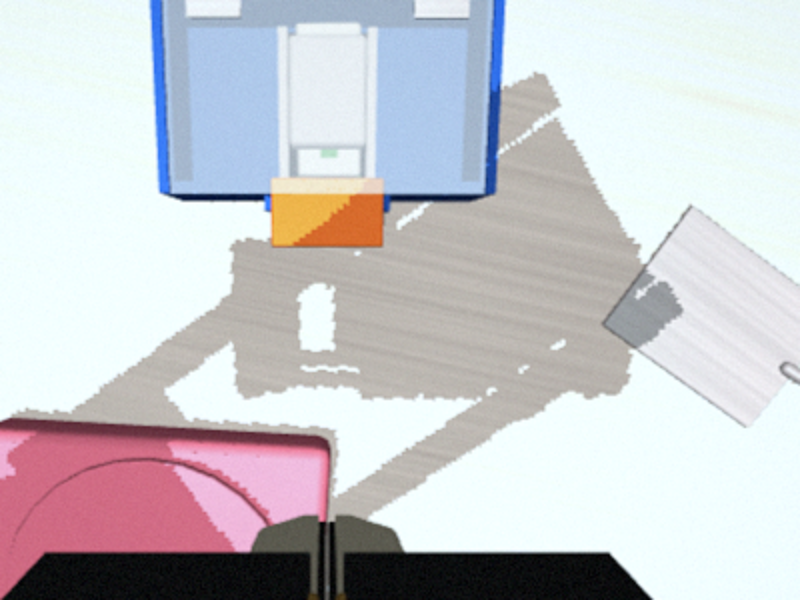

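The lid is shut: the measured lip edges (u 296–352, v 143) match the shut prediction, and the bar lies in the cradle under it. I'll hand it in.

```bash
python3 -c "
from plant import *
print(close_job())"
```

```text
the job is handed in; nothing more can be done
None
```

The job is handed in at about 29 s of the 67 s allowed: the green bar was set on the scale pan, then laid flat in the cradle, and the lid is shut with its lip where the camera model puts it; the judge's result was not shown.

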